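# Put the photographed mouthpiece in the rack and hold the reeded one up to the camera

### The job

The mouthpiece without a reed that stands under the inspection camera has had its picture taken and is in the way: put it away in a free well of the wooden rack, shank down and fully home, lowering it in rather than dropping it. Then take the mouthpiece with the tan reed out of the rack and hold it up for its own picture: upright with its tip at the top, the reed squarely facing the lens, and the tip level with the middle of the lens, 12 cm straight in front of it. Finish while you are still holding it there, quite still; do not touch the camera at any time, and leave the other mouthpiece in its well and the other things on the bench where they are.

Things in the scene. Friction and masses are not known exactly. Their poses are not given: they have to be found in the camera images.
- reed_mouthpiece: The one to hold up: black mouthpiece, 80 mm tall, 28 mm thick, brass band at z 13 to 37 mm, tan cane reed on one side; stands shank down in a well, its reed facing within 0.5 rad of the rack's +y. Origin: underside of its shank; +z up to the tip; the reed side (and the band's screws) face its -x. Solid, about 45 g. Round up to z = 36 mm about an axis at x = +1.7, y = 0; above, a wedge.
- reed_grip (a point): Good point to grasp the reed_mouthpiece, (1.7, 0, 50) mm in its frame, fingers closing along its y, which leaves the reed side free. It is 26 mm wide in y here, 28 mm at z = 36 and below, 23 mm at z = 64, 20 mm at the tip.
- reed_top (a point): Top of the reed_mouthpiece on the axis of its round part, midway between the tips of the reed and of the black wedge: (1.7, 0, 79) mm in its frame. This point is to be brought to the focus point.
- reed_sight (a point): Imaginary point 120 mm straight out from reed_top on the reed side: (-118.3, 0, 79) mm in the reed_mouthpiece's frame. It falls on the lens when the mouthpiece is held right.
- bare_mouthpiece: The one to put away: all black with a brass band, no reed, 95 mm tall, 27 mm thick, standing loose, tip up, on the bench at z = 0 below the line of sight, 110 to 135 mm in front of the lens. Origin: underside of its shank; +z up to the tip, the band's screws at its -x. Solid, about 45 g. Round up to z = 43 mm about an axis at x = +1.7, y = 0; above, a wedge.
- bare_grip (a point): Good point to grasp the bare_mouthpiece, (1.7, 0, 56) mm in its frame, fingers closing along its y. It is 25 mm wide in y here, 27 mm at z = 43 and below, 22 mm at z = 76, 19 mm at the tip (z = 95).
- bare_foot (a point): Point on the underside of the bare_mouthpiece on the axis of its round part: (1.7, 0, 0) mm in its frame. To be put over a well's centre.
- spare_mouthpiece: A second bare black mouthpiece, the same as the bare_mouthpiece (95 mm tall, same axes), already standing in a well of the rack; stays there.
- rack: Fixed pale wooden block, 56 mm (x) by 212 mm (y) by 26 mm high, with four round blind wells in a row along its y, 50 mm apart. Origin: centre of its underside. Each well is 31 mm in diameter and 14 mm deep (its cork floor is 12 mm above the bench), with a 1.5 mm chamfer. Two wells hold mouthpieces at the start, two are free.
- well0 (a point): Centre of the mouth of well 0, at the -y end of the row (y = -75 mm in the rack's frame), on the block's top, 26 mm above the bench.
- well1 (a point): Centre of the mouth of well 1, in the row (y = -25 mm in the rack's frame), on the block's top, 26 mm above the bench.
- well2 (a point): Centre of the mouth of well 2, in the row (y = +25 mm in the rack's frame), on the block's top, 26 mm above the bench.
- well3 (a point): Centre of the mouth of well 3, at the +y end of the row (y = +75 mm in the rack's frame), on the block's top, 26 mm above the bench.
- camera: Fixed inspection camera on a stand: grey base 120 x 96 x 12 mm, steel column up to 202 mm high, aluminium camera body with a black lens and a ring light 54 mm in diameter (top of it 187 mm above the bench), held level. Origin: on the bench, 95 mm behind the lens front and under the line of sight; the camera looks along its own -x, so its +x points from the subject towards the lens.
- lens (a point): Centre of the front of the lens, 160 mm above the bench, at x = -95 mm in the camera's frame.
- focus (a point): The focus point in the air on the line of sight, 120 mm in front of the lens (x = -215 mm in the camera's frame), 160 mm above the bench.
- reed_case: Bystander: flat black reed case, 58 x 150 x 24 mm, lying on the mat. Origin: centre of its underside.
- bore_oil: Bystander: brown bottle with a black cap, 26 mm diameter, 80 mm tall. Origin: centre of its underside.
There are look-alikes about, which are no part of the job. What is shaped like the reed_mouthpiece but orange or red is not meant.

How it is judged:
By the outcome, as a careful person would: the job done as asked, in the order asked, and still so for the second after the job is handed in, while the arm keeps its last pose, push and grip.
It also fails if it takes over 51 s, if anything falls off the work surface, if the arm or the gripper's body presses on something with over 40 N, if the wrist force passes 120 N, or if a joint passes its speed limit or range.

### The arm

A 6-joint arm with a two-finger parallel gripper is mounted at the origin on a cart in front of the work surface, level with it; the furniture and walls round the work are solid. World frame = base frame: x ahead of the robot, y to its left, z up, the work surface at z = 0. Lengths are in m, angles in degrees, forces in N, time in s.
With the tool pointing down it reaches from about 0.325 to 0.9 m from the base axis. Payload 6.1 kg.
Tool frame: the origin (TCP) lies on the centre line of the jaws, within the pads' length; the fingertips stand 19 mm ahead of it and the grasp point (between the pads) is the TCP (bot.tip_extent is the distance from the TCP to the fingertips, in m); z points along the fingers, y is the line along which they close (so a half turn about z gives the same grasp; the last joint's range is limited). The gripper opens to 85 mm and grips with 20 to 120 N. Pads are 22 mm wide; open, the fingers measure 114 mm over their backs; the gripper's body (76 mm by 85 mm) begins 54 mm behind the grasp point. The pads swing forward as they close: fully open they stand 13 mm farther back than shut.
Start: joints at [-75.98, 12.628, 87.462, -0, 79.91, -7.225], TCP at [0.226, -0.583, 0.25] pointing down, gripper open.
Joint ranges: [-170.65, 170.65], [-52.31, 119.04], [5.05, 147.46], [-71.25, 251.25], [11.57, 151.72], [-153.62, 153.62]. Speed limits (degrees/s): [147.25, 147.25, 172.46, 180, 180, 180].

### API

Orientations are given as a 3x3 rotation matrix whose columns are the frame's x, y, z axes.
In Python, from station import bot gives the robot as it stands.
- The arm moves only by the shell command python3 -m creep 'ROWS'. ROWS is JSON, one flat list of numbers, 7 for each row, row after row: the shift along the world's x, y, z in mm, then the turn, a rotation vector about the world's x, y, z in degrees, then the finger opening in mm, from 0 to 85.4. A call has 1 to 8 rows; each row is the pose to reach, as a shift and turn from the pose commanded when the call began; what a row does not reach only later rows make up. A row lasts 1/8 s, in which the tool goes at most 62.5 mm and 10.7 degrees, less where a joint would pass 70% of its speed; a pose out of reach is approached as far as the arm can. A call with a gripper value outside its range is refused whole. The fingers move at their own pace and stop on an object; the grip force is fixed at half the most. Time passes only in rows, so rows that repeat a pose let the fingers close. It gives the time, the measured TCP pose, the force, the opening and the grip force at its end, in the units of the state.
- bot.get_state(): the state, without advancing time (a new reading comes with each control period).
- bot.read_camera(name): name is "side" or "top"; returns the picture (384x512x3 uint8, blue, green, red); there is no depth.
- bot.camera_info(name): a dict with "fovy" (degrees; the focal length in pixels is half the picture's height over the tangent of half this angle, whatever the lens; pixels are square), "cx", "cy" (the principal point, pixels), "dist_coeffs" ([k1, k2, p1, p2, k3] as OpenCV has them; the pictures are not rectified), "R" (3x3) and "t" (3): a world point X has camera coordinates R X + t. Camera axes: x right, y down, z forward; pixel columns grow to the right and rows downward; lengths in m; the calibration is good to about 2 mm. A picture is of the moment at which its call begins. camera_info takes no time and is no camera call.
- bot.sign_off(): hands the job in; it is judged then, once.
The state is a dict: "t": time; "q": joint angles; "joint_vel": joint speeds; "joint_torque": joint torques, N m; "tcp_pos": TCP position; "ee_rot": TCP orientation; "ft_force": force on the tool from outside, world axes, zero at the start; "moment": the same for the moment, N m; "finger_gap": finger opening in m; "grasp_force": force on a finger pad.
Only numpy, scipy, OpenCV 4.12 (cv2) and the standard library are available. Lean on these libraries where they do the work, as an engineer would, in place of code of your own. Each camera call takes 0.05 s, during which the arm holds its last target. There are 200 camera calls.

## Working session

There is one attempt and no reset: what is moved stays moved. The work goes in short steps, Python scripts to look and compute and a shell command to move; the robot and the scene stay as the last step left them, time stands still between calls to the robot, and variables do not carry over. Pictures are saved under pics/ and viewed, at most 10 in all, crops included, and the job is handed in when it is done.

```bash
mkdir -p pics; ls; python3 - <<'E'
from station import bot
import cv2,numpy as np
for n in("side","top"):
    i=bot.camera_info(n);print(n,{k:np.round(v,4).tolist() for k,v in i.items() if not isinstance(v,str)})
    cv2.imwrite(f"pics/{n}0.png",bot.read_camera(n))
s=bot.get_state();print(s["t"],s["tcp_pos"],np.round(s["ee_rot"],3).tolist(),s["finger_gap"])
E
```

```text
pics
side {'fovy': 44.5342, 'cx': 255.1285, 'cy': 195.7354, 'dist_coeffs': [0.0102, 0.0, 0.0, 0.0, 0.0], 'R': [[0.9985, 0.0538, -0.0089], [0.0127, -0.3883, -0.9214], [-0.053, 0.92, -0.3884]], 't': [-0.5093, 0.1159, 1.336]}
top {'fovy': 42.8322, 'cx': 255.2688, 'cy': 200.0189, 'dist_coeffs': [-0.0813, 0.0, 0.0, 0.0, 0.0], 'R': [[0.0153, -0.9998, -0.0136], [-0.9889, -0.0132, -0.1477], [0.1475, 0.0157, -0.9889]], 't': [0.0065, 0.5473, 1.3873]}
0.1 [ 0.22635052 -0.5820251   0.24930844] [[0.932, 0.362, -0.0], [0.362, -0.932, 0.002], [0.0, -0.002, -1.0]] 0.08540621832010639
```

View pics/side0.png

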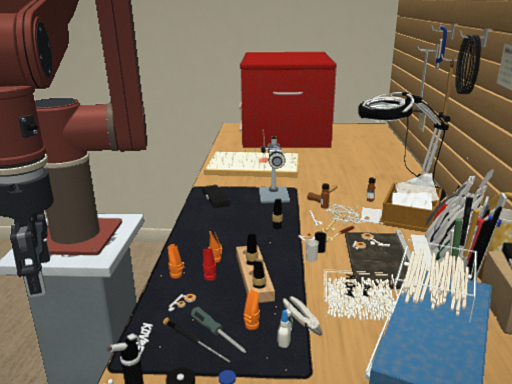

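View pics/top0.png

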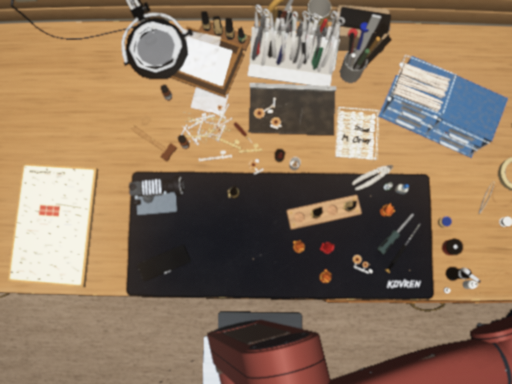

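Side view: bare mouthpiece at (277,213) in front of the camera (275,160). The rack is at (255,272) with mouthpieces at (252,250) and (259,275). Orange and red look-alikes are at (175,260), (215,246), (209,264) and (252,310). In the top view the rack is at (324,211) and the bare one at (233,192).

```bash
python3 - <<'E'
import cv2,numpy as np
s=cv2.imread("pics/side0.png");t=cv2.imread("pics/top0.png")
a=cv2.resize(s[185:305,225:305],None,fx=5,fy=5,interpolation=cv2.INTER_CUBIC)
b=cv2.resize(t[165:240,280:370],None,fx=4.4,fy=4,interpolation=cv2.INTER_CUBIC)
c=cv2.resize(t[165:240,125:250],(396,238),interpolation=cv2.INTER_CUBIC)
r=np.zeros((600,800,3),np.uint8);r[:,:400]=a;r[:300,400:796]=b;r[310:548,400:796]=c
cv2.imwrite("pics/crop1.png",r)
E
```

```text
(no output)
```

View pics/crop1.png

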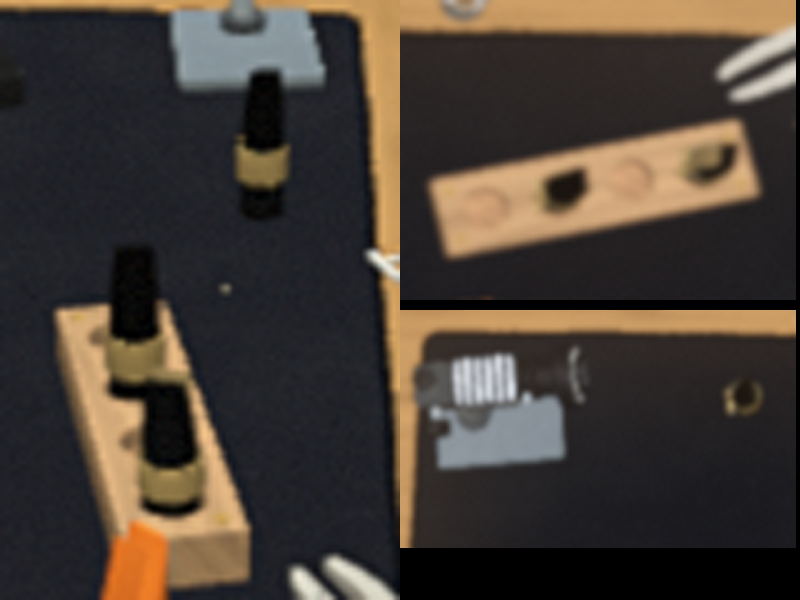

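```bash
cat > h.py <<'E'
from station import bot
import cv2,numpy as np
I={n:bot.camera_info(n) for n in("side","top")}
def K(n):
    i=I[n];f=192/np.tan(np.radians(i["fovy"])/2);return np.array([[f,0,i["cx"]],[0,f,i["cy"]],[0,0,1]])
def D(n): return np.array(I[n]["dist_coeffs"],float)
def RT(n): return np.array(I[n]["R"],float),np.array(I[n]["t"],float)
def ray(n,p):
    R,t=RT(n);u=cv2.undistortPoints(np.array(p,float).reshape(-1,1,2),K(n),D(n))[:,0]
    return -R.T@t,np.c_[u,np.ones(len(u))]@R
def plane(n,p,z):
    c,d=ray(n,p);return c+d*((z-c[2])/d[:,2])[:,None]
def tri(ps,pt):
    (a,u),(b,v)=ray("side",ps),ray("top",pt);u=u[0];v=v[0]
    s=np.linalg.lstsq(np.c_[u,-v],b-a,rcond=None)[0];A=a+s[0]*u;B=b+s[1]*v
    return (A+B)/2,np.linalg.norm(A-B)
def proj(n,X):
    R,t=RT(n);return cv2.projectPoints(np.array(X,float).reshape(-1,3),cv2.Rodrigues(R)[0],t,K(n),D(n))[0][:,0]
def blobs(img,lo,hi,box,amin=4):
    x0,y0,x1,y1=box;m=cv2.inRange(cv2.cvtColor(img[y0:y1,x0:x1],cv2.COLOR_BGR2HSV),lo,hi)
    n,l,s,c=cv2.connectedComponentsWithStats(m)
    return [((l==k).astype(np.uint8),s[k]+[x0,y0,0,0,0],c[k]+[x0,y0]) for k in range(1,n) if s[k][4]>=amin]
E
python3 - <<'E'
from h import *
s=cv2.imread("pics/side0.png");t=cv2.imread("pics/top0.png")
np.set_printoptions(precision=4,suppress=True)
for n,im,box,lo,hi in [("rack top",t,(280,185,370,235),(5,30,100),(30,200,255)),
  ("rack side",s,(228,235,280,305),(5,30,90),(30,170,255)),
  ("bare top",t,(222,182,244,203),(10,50,50),(40,255,255)),
  ("bare side",s,(266,195,290,235),(10,50,50),(40,255,255)),
  ("base top",t,(130,190,185,220),(95,20,70),(125,140,255)),
  ("base side",s,(255,180,295,206),(95,10,90),(125,140,255))]:
    for m,st,c in blobs(im,lo,hi,box,8):
        k=cv2.findContours(m,cv2.RETR_EXTERNAL,cv2.CHAIN_APPROX_NONE)[0][0]
        r=cv2.minAreaRect(k);print(n,st.tolist(),np.round(c,1),np.round(cv2.boxPoints(r)+box[:2],1).tolist())
for n in("side","top"):print(n,ray(n,[[255,195]]))
g=cv2.cvtColor(t,cv2.COLOR_BGR2GRAY);print(t[185:200,226:242,2])
E
```

```text
rack top [287, 195, 75, 34, 1421] [323.4 211.6] [[285.7, 209.1], [357.4, 193.5], [361.8, 213.9], [290.1, 229.5]]
rack side [236, 245, 39, 58, 1065] [255.  274.4] [[233.8, 247.5], [260.0, 240.0], [276.9, 299.2], [250.8, 306.6]]
bare top [226, 187, 14, 12, 96] [232.4 192.9] [[226.0, 187.0], [239.0, 187.0], [239.0, 198.0], [226.0, 198.0]]
bare side [272, 212, 11, 11, 88] [276.8 217.7] [[272.0, 212.0], [282.0, 212.0], [282.0, 222.0], [272.0, 222.0]]
base top [137, 192, 40, 23, 634] [158.8 204.6] [[135.5, 195.1], [175.5, 191.5], [177.3, 211.6], [137.3, 215.2]]
base side [259, 187, 31, 15, 343] [273.5 194.2] [[259.0, 187.0], [289.0, 187.0], [289.0, 201.0], [259.0, 201.0]]
side (array([ 0.578 , -1.1567,  0.6211]), array([[-0.0533,  0.9206, -0.387 ]]))
top (array([ 0.3365, -0.0082,  1.4528]), array([[ 0.1576,  0.0164, -0.9874]]))
[[ 41  41  41  41  42  42  44  42  42  41  41  41  42  41  42  41]
 [ 41  40  41  42  45  47  47  42  41  39  41  41  40  41  40  41]
 [ 40  40  43  48  54  54  48  41  36  41  49  51  45  40  40  40]
 [ 40  43  55  64  67  57  42  34  33  42  57  65  57  44  40  40]
 [ 44  58  81  86  74  50  35  31  30  38  57  73  70  51  41  39]
 [ 49  80 110 106  71  39  28  29  30  36  51  73  80  59  41  38]
 [ 52  86 117 108  66  32  28  28  30  36  46  71  84  62  42  38]
 [ 48  78 108 102  63  32  27  29  29  33  44  70  81  61  41  38]
 [ 43  73 112 123  83  39  29  29  30  33  48  71  77  57  40  37]
 [ 41  72 127 150 110  58  39  36  40  50  65  77  72  52  38  37]
 [ 40  70 127 156 124  76  59  59  65  74  82  79  62  43  38  37]
 [ 40  65 111 136 112  79  71  77  83  85  80  65  49  39  37  36]
 [ 38  53  82  99  84  63  64  74  75  69  58  47  38  36  35  36]
 [ 36  41  53  59  52  44  46  50  51  46  39  36  35  36  34  36]
 [ 35  36  37  38  36  35  36  37  36  36  34  34  35  35  34  34]]
```

```bash
python3 - <<'E'
import cv2,numpy as np
from h import *
ts=[bot.read_camera("top").astype(float) for _ in range(3)];t=np.mean(ts,0)
t=np.clip(t*1.6,0,255).astype(np.uint8);s=np.clip(bot.read_camera("side")*1.5,0,255).astype(np.uint8)
z=lambda im,x,y,w,h,W,H:cv2.resize(im[y:y+h,x:x+w],(W,H),interpolation=cv2.INTER_CUBIC)
r=np.zeros((600,800,3),np.uint8)
r[:300,:300]=z(t,223,182,20,20,300,300);r[300:,:300]=z(t,340,190,20,20,300,300)
r[:300,300:800]=z(t,125,172,60,36,500,300);r[300:,300:600]=z(s,252,125,45,45,300,300)
r[300:,600:800]=z(s,245,255,28,42,200,300)
cv2.imwrite("pics/crop2.png",r)
E
```

```text
(no output)
```

View pics/crop2.png

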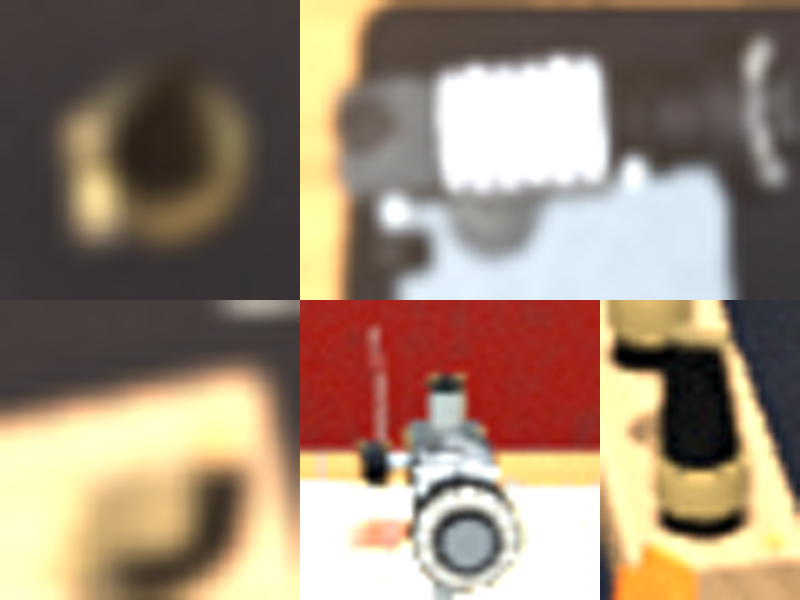

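Crop: bare's band is a ring centred near (164,157), with its screw block to the left and slightly down. The camera body is tilted about 5.4°. The ring light centre is at side (276.6,161) and top (181,185). The reed faces left (+y) in the bottom-left tile, so the mouthpiece at the rack's -y end is the reed one.

```bash
python3 - <<'E'
from h import *
np.set_printoptions(precision=4,suppress=True)
s=cv2.imread("pics/side0.png");t=cv2.imread("pics/top0.png")
m=cv2.inRange(cv2.cvtColor(t[185:235,280:370],cv2.COLOR_BGR2HSV),(5,30,100),(30,200,255))
k=max(cv2.findContours(m,cv2.RETR_EXTERNAL,cv2.CHAIN_APPROX_NONE)[0],key=cv2.contourArea)
b=cv2.boxPoints(cv2.minAreaRect(k))+[280,185]
# undistort-safe: cast corners on top plane
P=plane("top",b,.026);print("rack corners",P[:,:2].tolist(),"sides",[np.linalg.norm(P[i]-P[i-1]) for i in range(4)],"c",P.mean(0))
L=(P[0]+P[3]-P[1]-P[2]);L/=np.linalg.norm(L);print("rack y dir",L)
c=P.mean(0)
for i in range(4):print("well",i,c+L*(-.075+.05*i),proj("side",c+L*(-.075+.05*i))[0],proj("top",c+L*(-.075+.05*i))[0])
q=lambda u,v,x0,y0,k:[x0+(u+.5)/k-.5,y0+(v+.5)/k-.5]
# free well blobs from crop1 (scales 4.4,4)
for u,v in((488,208),(632,178)):
    p=[280+(u-400)/4.4-.4,165+v/4-.4];print("well seen",p,plane("top",p,.026))
print("rack-corner tri: side px of corners",proj("side",P).tolist())
lt=[[181.2,185.0]];ls=[[276.6,161.0]]
print("lens tri",tri(ls,lt),"plane",plane("top",lt,.16))
for z in(.03,.04):print("bare",z,plane("top",[q(164,157,223,182,15)],z),proj("side",plane("top",[q(164,157,223,182,15)],z)))
print("bare tri",tri([[277,217]],[q(164,157,223,182,15)]))
a=plane("top",[q(u-300,v,125,172,8.333) for u,v in((440,75),(600,60),(445,190),(605,175))],.17);print("cam dir",a[1]-a[0],a[3]-a[2])
bb=plane("top",[[135.5,195.1],[175.5,191.5],[177.3,211.6],[137.3,215.2]],.012);print("base",bb.tolist())
E
```

```text
rack corners [[0.5235171033255146, -0.07531861307133379], [0.572753034470044, -0.28703597325374053], [0.5122457070311257, -0.299188066763757], [0.46365992983724486, -0.08865131501128531]] sides [np.float64(0.061324074872960044), np.float64(0.21736701110857595), np.float64(0.0617155576048427), np.float64(0.21607013117044965)] c [ 0.518  -0.1875  0.026 ]
rack y dir [-0.2257  0.9742  0.    ]
well 0 [ 0.535  -0.2606  0.026 ] [259.8211 284.3808] [348.6712 206.0687]
well 1 [ 0.5237 -0.2119  0.026 ] [255.9511 272.6215] [332.1855 209.6578]
well 2 [ 0.5124 -0.1632  0.026 ] [252.3876 261.7946] [315.6359 213.2556]
well 3 [ 0.5011 -0.1145  0.026 ] [249.0956 251.7933] [299.032 216.86 ]
well seen [299.6, 216.6] [[ 0.5019 -0.1161  0.026 ]]
well seen [332.32727272727277, 209.1] [[ 0.5253 -0.2123  0.026 ]]
rack-corner tri: side px of corners [[258.6065538925868, 244.50667075994807], [276.452963063907, 291.53410443959154], [248.62703002492233, 294.0910562455107], [235.3770088429673, 246.56967738784311]]
lens tri (array([0.5668, 0.2125, 0.1599]), np.float64(0.0015201990996793304)) plane [[0.5676 0.2126 0.16  ]]
bare 0.03 [[0.5718 0.0791 0.03  ]] [[277.6211 217.9491]]
bare 0.04 [[0.5701 0.0785 0.04  ]] [[277.0827 214.9235]]
bare tri (array([0.5706, 0.0789, 0.0333]), np.float64(0.0012953265359067474))
cam dir [ 0.0055 -0.0519  0.    ] [ 0.0055 -0.0516  0.    ]
base [[0.5615517503349468, 0.37499599612109275, 0.01200000000000001], [0.5740290366708618, 0.25426657761727883, 0.01200000000000001], [0.5134317556235293, 0.24647568345172335, 0.01200000000000001], [0.5008651043976011, 0.3664249552306787, 0.01200000000000001]]
```

```bash
python3 -m creep '[60,120,10,0,0,15,60, 120,240,10,0,0,30,60, 180,360,10,0,0,45,60, 240,480,10,0,0,60,60, 300,580,10,0,0,70,60, 345,662,10,0,0,80,60, 345,662,10,0,0,81,60, 345,662,10,0,0,81,60]'; python3 -m creep '[0,0,0,0,0,0,60, 0,0,0,0,0,0,60, 0,0,0,0,0,0,60,0,0,0,0,0,0,60]'; python3 -c "
from h import *
s=bot.get_state();print(s['q'],s['tcp_pos'],s['ee_rot'],s['joint_vel'])"
```

```text
t: 1.3
tcp_pos: [0.4562, -0.1365, 0.2596]
ee_rot: [[-0.216, 0.976, 0.001], [0.976, 0.216, -0.001], [-0.001, 0.001, -1.0]]
ft_force: [1.2, -0.7, -0.2]
finger_gap: 0.0599
grasp_force: 0.0
t: 1.8
tcp_pos: [0.455, -0.1397, 0.2591]
ee_rot: [[-0.209, 0.978, -0.0], [0.978, 0.209, -0.0], [-0.0, -0.0, -1.0]]
ft_force: [0.3, -0.2, 0.1]
finger_gap: 0.06
grasp_force: 0.0
[-2.65656803e+01 -8.60064851e+00  1.08315688e+02 -1.03717082e-02
  8.02918447e+01 -3.86468648e+01] [ 0.45497915 -0.13968068  0.25909956] [[-2.09327320e-01  9.77845610e-01 -1.87255977e-04]
 [ 9.77845626e-01  2.09327303e-01 -1.05859271e-04]
 [-6.43162349e-05 -2.05266675e-04 -9.99999977e-01]] [ 0.32970351  0.10137279 -0.11052321  0.14040617  0.01423864  0.05896005]
```

```bash
python3 -m creep '[29,55,0,0,0,0,60, 58,110,0,0,0,0,60, 87,165,-20,0,0,0,60, 116,219,-60,0,0,0,60, 116,219,-60,0,0,0,60, 116,219,-60,0,0,0,60, 116,219,-60,0,0,0,60, 116,219,-60,0,0,0,60]'; python3 -c "
from h import *
a=bot.read_camera('side');b=bot.read_camera('top')
r=np.zeros((600,800,3),np.uint8)
r[:,:400]=cv2.resize(a[140:240,240:307],(400,600),interpolation=2)
r[:400,400:]=cv2.resize(b[160:230,190:260],(400,400),interpolation=2)
cv2.imwrite('pics/c3.png',np.clip(r*1.4,0,255).astype(np.uint8));s=bot.get_state();print(s['tcp_pos'],proj('side',s['tcp_pos']),proj('side',s['tcp_pos']+[0,0,-.019]))"
```

```text
t: 2.8
tcp_pos: [0.5719, 0.0792, 0.2006]
ee_rot: [[-0.21, 0.978, 0.002], [0.978, 0.21, -0.0], [-0.001, 0.002, -1.0]]
ft_force: [0.3, 0.5, 0.1]
finger_gap: 0.0603
grasp_force: 0.0
[0.57180379 0.0796322  0.20025833] [[278.23533558 162.46033946]] [[278.16522543 168.92272174]]
```

View pics/c3.png

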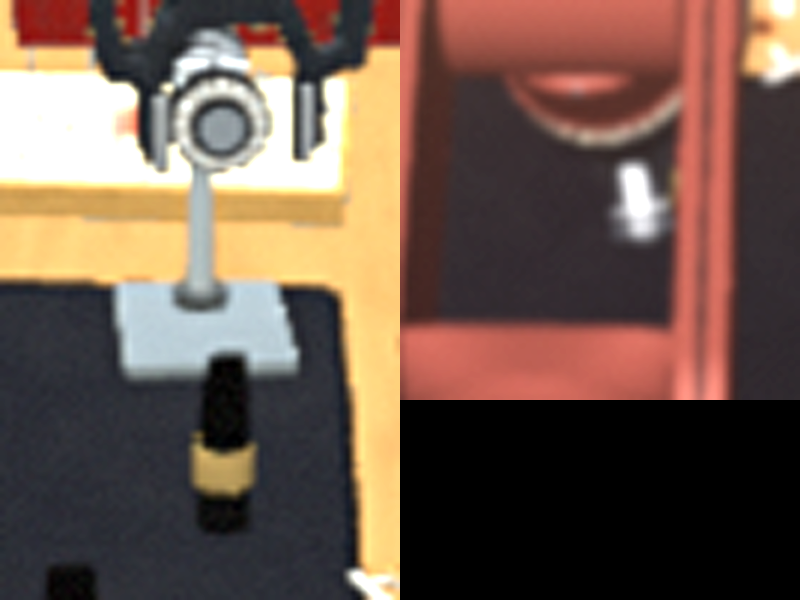

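Fingers straddle the line above the bare piece: finger mid is at column about 278.7 and the bare one at about 277. Good for closing.

```bash
python3 -m creep '[-1,0,-30,0,0,0,60, -1,0,-60,0,0,0,60, -1,0,-90,0,0,0,60, -1,0,-120,0,0,0,60, -1,0,-145,0,0,0,60, -1,0,-145,0,0,0,60, -1,0,-145,0,0,0,60, -1,0,-145,0,0,0,60]';python3 -m creep '[0,0,0,0,0,0,45, 0,0,0,0,0,0,38, 0,0,0,0,0,0,32, 0,0,0,0,0,0,28, 0,0,0,0,0,0,24, 0,0,0,0,0,0,15, 0,0,0,0,0,0,10, 0,0,0,0,0,0,10]'
```

```text
t: 3.9
tcp_pos: [0.5718, 0.0806, 0.0559]
ee_rot: [[-0.212, 0.977, 0.003], [0.977, 0.212, -0.0], [-0.001, 0.003, -1.0]]
ft_force: [-1.0, 0.2, -0.2]
finger_gap: 0.0597
grasp_force: 0.0
t: 4.9
tcp_pos: [0.5705, 0.0807, 0.0544]
ee_rot: [[-0.212, 0.977, 0.0], [0.977, 0.212, -0.0], [-0.0, 0.0, -1.0]]
ft_force: [-1.8, 0.4, 3.9]
finger_gap: 0.0233
grasp_force: 58.9
```

```bash
python3 -m creep '[0,0,20,0,0,0,10, 0,0,50,0,0,0,10, 0,-20,70,0,0,0,10, -18,-60,70,0,0,0,10, -36,-105,70,0,0,0,10, -53,-150,70,0,0,0,10, -65,-183,70,0,0,0,10, -69,-195,70,0,0,0,10]';python3 -m creep '[0,0,0,0,0,0,10,0,0,0,0,0,0,10, 0,0,0,0,0,0,10, 0,0,0,0,0,0,10]'; python3 -c "
from h import *
a=bot.read_camera('side');b=bot.read_camera('top')
r=np.zeros((600,800,3),np.uint8)
r[:,:400]=cv2.resize(a[195:285,220:280],(400,600),interpolation=2)
r[:400,400:]=cv2.resize(b[180:250,270:340],(400,400),interpolation=2)
cv2.imwrite('pics/c4.png',np.clip(r*1.4,0,255).astype(np.uint8));s=bot.get_state();p=s['tcp_pos'];print(p,proj('side',[p,p+[0,0,-.055],[.5015,-.1153,.026]]).tolist(),proj('top',[.5015,-.1153,.026]))"
```

```text
t: 5.9
tcp_pos: [0.5008, -0.1169, 0.1249]
ee_rot: [[-0.209, 0.978, 0.001], [0.978, 0.209, -0.001], [-0.001, 0.001, -1.0]]
ft_force: [0.1, 0.2, -0.0]
finger_gap: 0.0232
grasp_force: 58.9
t: 6.4
tcp_pos: [0.5017, -0.1135, 0.1241]
ee_rot: [[-0.213, 0.977, -0.0], [0.977, 0.213, 0.0], [0.0, -0.0, -1.0]]
ft_force: [-0.1, -0.5, -0.8]
finger_gap: 0.0232
grasp_force: 58.9
[ 0.50161078 -0.11380932  0.12409109] [[248.76104648699234, 216.85232608004551], [249.07114597680433, 236.64768539468062], [249.224567345294, 251.95611107566324]] [[299.31088839 216.73389757]]
```

View pics/c4.png

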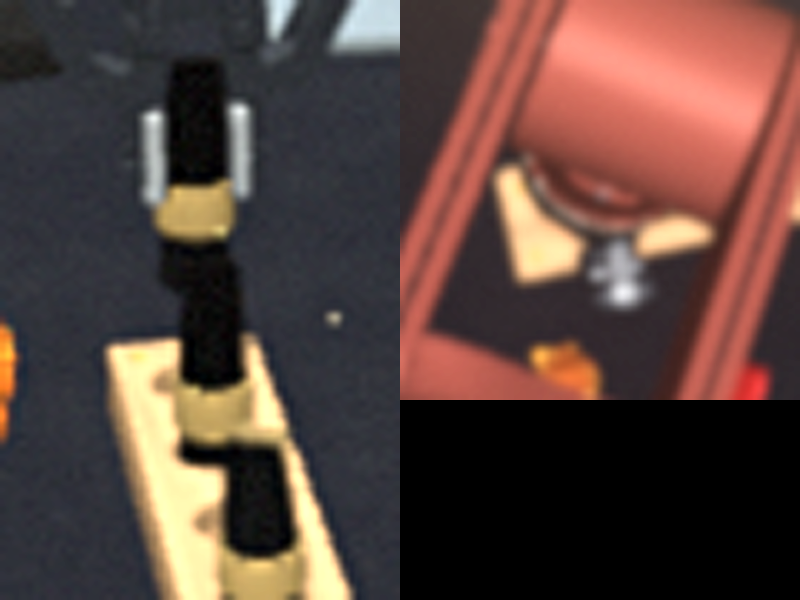

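Held piece is centred in the fingers (col 248.75), in line with well 3 (predicted col 249). Lower gently.

```bash
python3 -m creep '[0,0,-15,0,0,0,10, 0,0,-30,0,0,0,10, 0,0,-40,0,0,0,10, 0,0,-42,0,0,0,10, 0,0,-44,0,0,0,10, 0,0,-46,0,0,0,10, 0,0,-47,0,0,0,10, 0,0,-47,0,0,0,10]';python3 -m creep '[0,0,-1,0,0,0,10, 0,0,-2,0,0,0,10, 0,0,-3,0,0,0,10, 0,0,-3,0,0,0,10]'
```

```text
t: 7.5
tcp_pos: [0.5015, -0.1143, 0.0772]
ee_rot: [[-0.212, 0.977, 0.0], [0.977, 0.212, 0.0], [-0.0, 0.0, -1.0]]
ft_force: [-0.1, 0.6, 0.2]
finger_gap: 0.0235
grasp_force: 59.0
t: 8.0
tcp_pos: [0.5014, -0.1143, 0.074]
ee_rot: [[-0.212, 0.977, -0.0], [0.977, 0.212, 0.0], [0.0, -0.0, -1.0]]
ft_force: [-1.5, -0.7, -0.1]
finger_gap: 0.0236
grasp_force: 59.0
```

```bash
python3 -m creep '[0,0,-2,0,0,0,10, 0,0,-4,0,0,0,10, 0,0,-5,0,0,0,10, 0,0,-6,0,0,0,10, 0,0,-6.5,0,0,0,10, 0,0,-7,0,0,0,10, 0,0,-7.5,0,0,0,10, 0,0,-7.5,0,0,0,10]'
```

```text
t: 9.0
tcp_pos: [0.5015, -0.1143, 0.0666]
ee_rot: [[-0.212, 0.977, 0.0], [0.977, 0.212, 0.0], [-0.0, 0.0, -1.0]]
ft_force: [-0.7, 1.2, -0.1]
finger_gap: 0.0235
grasp_force: 59.0
```

```bash
python3 -m creep '[0,0,-0.5,0,0,0,10, 0,0,-1,0,0,0,10, 0,0,-1,0,0,0,10,0,0,-1,0,0,0,10]'; python3 -m creep '[0,0,-0.5,0,0,0,10, 0,0,-1,0,0,0,10, 0,0,-1,0,0,0,10,0,0,-1,0,0,0,10]'
```

```text
t: 9.5
tcp_pos: [0.5016, -0.1144, 0.0664]
ee_rot: [[-0.212, 0.977, -0.0], [0.977, 0.212, -0.0], [-0.0, -0.0, -1.0]]
ft_force: [-3.6, 0.5, 6.2]
finger_gap: 0.0233
grasp_force: 59.8
t: 10.0
tcp_pos: [0.5017, -0.1145, 0.0663]
ee_rot: [[-0.212, 0.977, -0.0], [0.977, 0.212, -0.0], [-0.0, -0.0, -1.0]]
ft_force: [-6.8, 2.3, 14.6]
finger_gap: 0.0236
grasp_force: 60.8
```

Contact came at the depth expected for the cork floor (0.0544 + 0.012), so it is home. Release, rise and look at the reed.

```bash
python3 -m creep '[0,0,1.5,0,0,0,10, 0,0,1.5,0,0,0,26, 0,0,1.5,0,0,0,35, 0,0,1.5,0,0,0,45, 0,0,1.5,0,0,0,60, 0,0,1.5,0,0,0,60, 0,0,15,0,0,0,60, 0,0,40,0,0,0,60]';python3 -m creep '[0,30,40,0,0,0,60, 0,60,70,0,0,0,60, 0,60,90,0,0,0,60,0,60,90,0,0,0,60]'; python3 - <<'E'
from h import *
t=np.mean([bot.read_camera("top").astype(float) for _ in range(6)],0);s=np.mean([bot.read_camera("side").astype(float) for _ in range(4)],0)
np.save("t1.npy",t);np.save("s1.npy",s)
z=lambda im,x,y,w,h,W,H:cv2.resize(np.clip(im[y:y+h,x:x+w]*1.2,0,255).astype(np.uint8),(W,H),interpolation=cv2.INTER_CUBIC)
r=np.zeros((600,800,3),np.uint8)
r[:400,:400]=z(t,338,190,20,20,400,400);r[:600,400:]=z(s,235,235,40,60,400,600);r[400:,:400]=z(t,285,190,80,40,400,200)
cv2.imwrite("pics/c5.png",r)
E
```

```text
t: 11.0
tcp_pos: [0.5008, -0.114, 0.1049]
ee_rot: [[-0.212, 0.977, -0.002], [0.977, 0.212, 0.001], [0.001, -0.002, -1.0]]
ft_force: [0.7, 0.7, -0.3]
finger_gap: 0.06
grasp_force: 0.0
t: 11.5
tcp_pos: [0.503, -0.0544, 0.1975]
ee_rot: [[-0.213, 0.977, 0.005], [0.977, 0.213, -0.001], [-0.003, 0.005, -1.0]]
ft_force: [0.3, 0.3, 0.5]
finger_gap: 0.06
grasp_force: 0.0
```

View pics/c5.png

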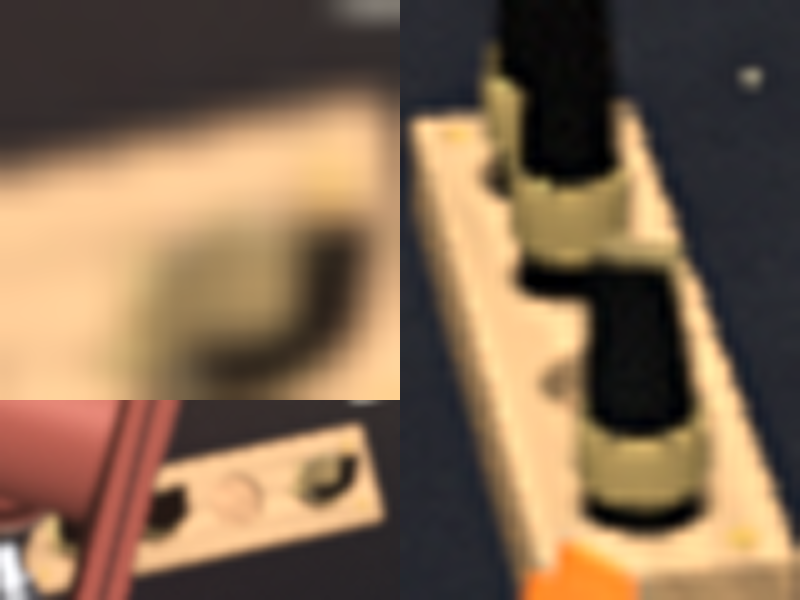

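Bare now stands in well 3 (band visible behind the spare, crop (505,120)). The reed's tip is a tan bar at side crop (605-680,243). In the top tile the tan/black tip edge is nearly vertical at x≈295.

```bash
python3 - <<'E'
from h import *
np.set_printoptions(precision=2,suppress=True,linewidth=160)
t=np.load("t1.npy");s=np.load("s1.npy")
g=t[:,:,2];print(g[198:212,342:359].astype(int))
xs=[];
for r in range(201,208):
    row=g[r,346:357];k=np.argmin(row)
    for c in range(k,0,-1):
        if row[c-1]>=95>row[c]: xs.append((346+c-1+(row[c-1]-95)/(row[c-1]-row[c]),r));break
xs=np.array(xs);print(xs)
P=plane("top",xs,.088);print(P*1000)
# side: tan bar
h=s[253:270,250:268];print(h[:,:,2].astype(int))
E
```

```text
[[173 181 194 204 208 210 212 214 215 213 210 208 209 208 197 159  99]
 [208 209 212 215 216 214 212 209 206 203 197 194 196 195 189 164 115]
 [213 212 211 209 207 202 195 189 187 182 172 161 158 160 166 164 130]
 [208 206 202 196 187 177 168 162 162 157 137 112  96 101 131 159 142]
 [205 201 194 180 161 148 143 143 147 143 116  76  50  63 117 161 153]
 [208 202 191 169 144 134 135 139 145 140 111  65  38  63 125 171 167]
 [213 205 187 161 137 131 135 140 145 140 109  60  37  73 138 182 181]
 [214 202 178 151 132 128 129 133 136 129  97  54  40  85 153 195 195]
 [209 195 171 144 127 116 109 108 106  95  70  46  57 111 173 206 205]
 [200 186 167 142 118  95  76  68  63  55  48  59  97 151 195 215 212]
 [198 183 161 133 109  84  60  46  43  50  71 106 147 186 210 218 216]
 [210 197 171 137 110  93  74  64  70  89 123 160 188 205 214 216 215]
 [220 213 196 168 139 118 105 104 117 139 168 194 206 210 211 210 211]
 [220 218 211 197 178 159 148 150 163 178 193 204 208 208 207 207 207]]
[[352.54 202.  ]
 [352.36 203.  ]
 [352.3  204.  ]
 [352.05 205.  ]
 [351.02 206.  ]
 [347.01 207.  ]]
[[
[... 736 characters left out ...]
135  81  28  30  33  32]
 [ 67  82  82  69  43  42  56  70  71  76  87 102 139 141  51  27  33  32]
 [ 10  16  15  13   8   9  13  18  17  18  22  45 120 161 108  35  28  31]
 [  0   0   0   2   6   8   6   9  10   5   2  20 100 182 183  63  24  32]
 [ 41  41  36  21   4   8  10  11   9  10   7  10  72 174 208 107  33  31]
 [166 162 143  91  22   5  12  10  11  11  10   3  53 161 210 124  37  28]
 [225 224 201 134  34   5  12  10  13  11  10   2  42 157 230 182  60  26]
 [228 231 213 143  35   5  11  13  12  13  10   5  28 129 213 206 105  33]
 [225 232 216 144  36   5  12  13  14  11  12   6  16  93 184 208 122  35]
 [226 234 209 120  26   4  11  14  12  12  11   8  13  81 178 232 181  59]]
```

```bash
python3 -c "
from h import *
print(tri([[258.5,258.8]],[[352.2,204]]), plane('top',[[353,188]],.01))"
python3 -m creep '[8,-40,0,0,0,-8,50, 16,-85,0,0,0,-15,50, 22,-130,0,0,0,-22,50, 28,-175,0,0,0,-22,50, 32,-206,0,0,0,-22,50, 32,-206,-10,0,0,-22,50, 32,-206,-20,0,0,-22,50, 32,-206,-20,0,0,-22,50]';python3 -m creep '[0,0,0,0,0,0,50,0,0,0,0,0,0,50, 0,0,0,0,0,0,50]'
```

```text
(array([ 0.53210169, -0.25906057,  0.09131806]), np.float64(0.0004323574693738752)) [[ 0.59195996 -0.27715785  0.01      ]]
t: 13.0
tcp_pos: [0.5326, -0.2586, 0.1728]
ee_rot: [[0.168, 0.986, -0.003], [0.986, -0.168, 0.002], [0.002, -0.003, -1.0]]
ft_force: [0.5, -0.9, 0.4]
finger_gap: 0.05
grasp_force: 0.0
t: 13.38
tcp_pos: [0.5338, -0.2602, 0.1752]
ee_rot: [[0.169, 0.986, 0.001], [0.986, -0.169, -0.0], [-0.0, 0.001, -1.0]]
ft_force: [0.1, 0.5, 1.1]
finger_gap: 0.0501
grasp_force: 0.0
```

```bash
python3 -m creep '[-1,0,-25,0,0,0,50, -1,0,-50,0,0,0,50, -1,0,-75,0,0,0,50, -1,0,-95,0,0,0,50, -1,0,-107,0,0,0,50, -1,0,-111,0,0,0,50, -1,0,-111,0,0,0,50, -1,0,-111,0,0,0,50]';python3 -m creep '[0,0,0,0,0,0,42, 0,0,0,0,0,0,36, 0,0,0,0,0,0,32, 0,0,0,0,0,0,28, 0,0,0,0,0,0,24, 0,0,0,0,0,0,15, 0,0,0,0,0,0,10, 0,0,0,0,0,0,10]'
```

```text
t: 14.38
tcp_pos: [0.5331, -0.2607, 0.0646]
ee_rot: [[0.169, 0.986, 0.001], [0.986, -0.169, -0.001], [-0.001, 0.001, -1.0]]
ft_force: [0.7, 0.7, 0.4]
finger_gap: 0.0502
grasp_force: 0.0
t: 15.38
tcp_pos: [0.5326, -0.2605, 0.0639]
ee_rot: [[0.169, 0.986, 0.0], [0.986, -0.169, -0.0], [-0.0, 0.0, -1.0]]
ft_force: [-0.9, -0.2, 3.2]
finger_gap: 0.0236
grasp_force: 58.7
```

```bash
python3 -m creep '[0,0,20,0,0,0,10, 0,0,60,0,0,0,10, 5,15,110,0,0,0,10, 15,60,112,0,0,3,10, 22,115,112,0,0,6,10, 30,170,112,0,0,9,10, 35,220,112,0,0,12,10, 40,270,105,0,0,15,10]';python3 -m creep '[2,30,-10,0,0,1,10, 5,60,-25,0,0,1,10, 6.5,80,-32,0,0,1,10, 6.5,83.5,-36,0,0,1,10, 6.5,83.5,-36,0,0,1,10, 6.5,83.5,-36,0,0,1,10, 6.5,83.5,-36,0,0,1,10]'
python3 - <<'E'
from h import *
t=np.mean([bot.read_camera("top").astype(float) for _ in range(4)],0);s=np.mean([bot.read_camera("side").astype(float) for _ in range(4)],0)
np.save("t2.npy",t);np.save("s2.npy",s)
z=lambda im,x,y,w,h,W,H:cv2.resize(np.clip(im[y:y+h,x:x+w]*1.3,0,255).astype(np.uint8),(W,H),interpolation=cv2.INTER_CUBIC)
r=np.zeros((600,800,3),np.uint8)
r[:600,:400]=z(s,255,145,40,60,400,600);r[:400,400:]=z(t,165,165,80,80,400,400);r[400:,400:]=z(t,285,190,80,40,400,200)
cv2.imwrite("pics/c6.png",r)
st=bot.get_state();print(st["tcp_pos"],st["ee_rot"],proj("side",st["tcp_pos"]),proj("side",st["tcp_pos"]+[0,0,.027]),proj("top",st["tcp_pos"]))
E
```

```text
t: 16.38
tcp_pos: [0.5728, 0.0113, 0.1705]
ee_rot: [[-0.093, 0.996, 0.002], [0.996, 0.093, -0.0], [-0.0, 0.002, -1.0]]
ft_force: [0.7, -0.7, -1.3]
finger_gap: 0.0242
grasp_force: 59.6
t: 17.25
tcp_pos: [0.5793, 0.0923, 0.1331]
ee_rot: [[-0.108, 0.994, 0.001], [0.994, 0.108, -0.0], [-0.0, 0.001, -1.0]]
ft_force: [0.1, 0.8, -0.7]
finger_gap: 0.024
grasp_force: 59.6
[0.57897745 0.09313662 0.13267012] [[-1.08749893e-01  9.94069143e-01 -1.79548027e-05]
 [ 9.94069143e-01  1.08749893e-01 -8.32596785e-06]
 [-6.32400485e-06 -1.87537634e-05 -1.00000000e+00]] [[280.54653765 183.41218972]] [[280.66265115 174.53603256]] [[226.27532267 183.2102567 ]]
```

View pics/c6.png

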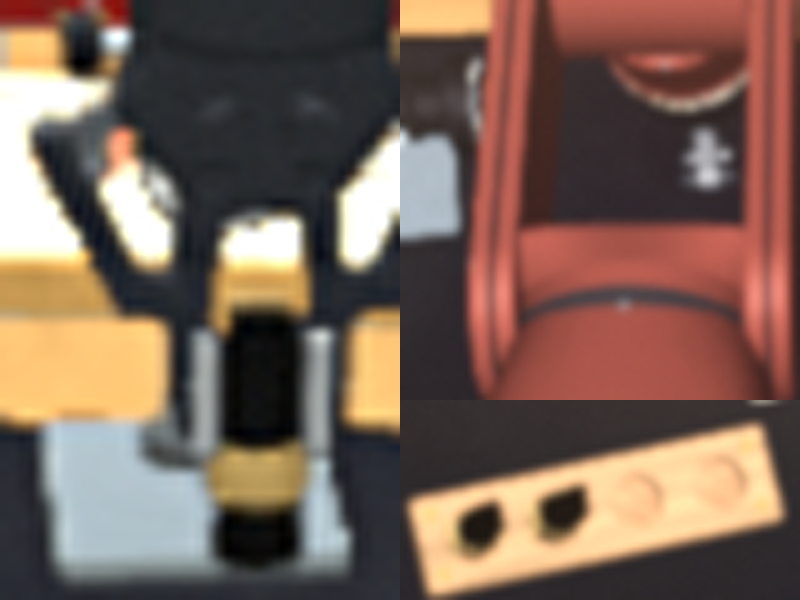

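Bare and spare stand in wells 3 and 2. The held piece's tip is at side (280.7,174.5), matching the prediction of (280.66,174.5). Next I refine the camera yaw and lens from the first pictures.

```bash
python3 - <<'E'
from h import *
np.set_printoptions(precision=2,suppress=True,linewidth=170)
t=cv2.imread("pics/top0.png").astype(float);s=cv2.imread("pics/side0.png").astype(float)
def edge(v,th,rev=False):
    r=range(len(v)-1,0,-1) if rev else range(1,len(v))
    for c in r:
        a,b=v[c-1],v[c]
        if (a-th)*(b-th)<0:return c-1+(a-th)/(a-b)
g=t[:,:,0]
right=np.array([(165+edge(g[r,165:186],100,True),r) for r in range(198,210)])
bot_=np.array([(c,205+edge(g[205:222,c],100,True)) for c in range(143,172)])
for n,p in(("right",right),("bottom",bot_)):
    P=plane("top",p,.012);v=cv2.fitLine(P[:,:2].astype(np.float32),cv2.DIST_HUBER,0,.01,.01).ravel();print(n,v,np.degrees(np.arctan2(v[1],v[0])))
gs=s[:,:,0]
f=np.array([(c,190+edge(gs[190:212,c],100,True)) for c in range(263,287)]);P=plane("side",f,.006)
v=cv2.fitLine(P[:,:2].astype(np.float32),cv2.DIST_HUBER,0,.01,.01).ravel();print("side front",v,np.degrees(np.arctan2(v[1],v[0])))
print(s[148:174,264:290].mean(2).astype(int))
print(t[172:200,174:190].mean(2).astype(int))
E
```

```text
right [0.99 0.1  0.54 0.25] 5.804978
bottom [ 0.1  -0.99  0.51  0.31] -83.97967
side front [0.98 0.18 0.55 0.26] 10.293714
[[ 47 133 197 182 121  92 135 133 147 171 171 156 138 145 145 136 116 111 141 143 142 142 144 144 142 144]
 [ 32 110 166 151  92  77 133 149 155 162 160 150 160 185 174 148 128 122 152 153 151 153 152 154 155 152]
 [ 20  79 127 123  80 148 231 230 227 225 197 141 159 201 218 212 203 185 155 151 150 148 149 149 149 150]
 [ 28  97 146 128  67 117 187 185 170 141 112  74  81 109 126 144 166 170 151 148 148 146 145 145 145 145]
 [ 67 129 178 154  91 119 170 128  77  44  37  30  44  50  42  55  76 107 134 149 148 145 153 154 153 154]
 [162 206 238 235 193 143 165  74  29  64  93  95 145 163 112  89  56  54 120 181 191 205 229 229 228 225]
 [206 222 242 244 211  97  86  48  75 125 160 148 169 184 157 165 158  90  80 175 240 242 243 242 241 239]
 [226 223 241 246 214  61  37  98 147 163 172 160 155 155 160 172 177 146 115 116 195 237 239 236 234 233]
 [219 213 233 247 216  65  99 154 160 147 115  94  81  77  87 115 148 157 153 121 153 234 239 235 233 233]
 [194 181 198 
[... 2982 characters left out ...]
  41  41  41  41  40  41  40]
 [ 43  41  40  41  48  75  98  84  55  39  38  40  39  41  40  41]
 [ 53  42  39  37  42  62  87  92  75  51  39  39  40  40  40  39]
 [ 79  51  37  36  38  53  82 103  94  61  41  40  41  40  40  39]
 [107  68  40  34  35  46  70  90  86  59  41  39  39  40  40  40]
 [126  87  50  33  33  37  47  60  59  47  39  40  39  39  40  39]
 [136 108  63  37  32  33  36  39  41  39  39  40  39  39  39  40]
 [142 122  76  40  35  35  36  37  38  39  38  39  39  39  39  39]
 [144 127  80  45  37  38  37  38  38  39  40  39  38  39  38  39]
 [145 130  83  44  39  39  38  39  39  38  39  39  38  39  38  38]
 [145 130  83  45  38  38  39  39  39  38  38  39  39  37  38  38]]
```

```bash
python3 - <<'E'
from h import *
np.set_printoptions(precision=4,suppress=True,linewidth=170)
a=np.array([-.1028,.9947]);n=np.array([.9947,.1028])
for nm,q,z in(("ring",[180.8,184.6],.16),("ringtop",[179.2,180.2],.187),("blob183",[183.3,184.6],.135),("blob183 lenslow",[183.8,184.6],.148)):
    P=plane("top",[q],z)[0];print(nm,P,P[:2]@a,P[:2]@n)
P=tri([[276.6,161.1]],[[180.8,184.6]])[0];print("tri",P,P[:2]@a,P[:2]@n)
t=cv2.imread("pics/top0.png").astype(int)[:,:,0]
print(t[203,168:182],t[206,168:182]);print(t[203,128:146],t[206,128:146],t[210,128:146])
for z in(0,.012):print(z,[plane("top",[p],z)[0][:2]@a for p in([176,203],[137.,208])],plane("top",[[155,214]],z)[0][:2]@n)
s=cv2.imread("pics/side0.png").astype(int)
print("side front rows",s[192:208,275].tolist())
print([plane("side",[[275,r]],z)[0][:2]@a for r,z in((198,.012),(201.5,0))])
E
```

```text
ring [0.5687 0.2137 0.16  ] 0.15410586810731103 0.5876053167387957
ringtop [0.5756 0.2138 0.187 ] 0.15347304447971982 0.5944838850720595
blob183 [0.5732 0.2111 0.135 ] 0.1510348023757248 0.5918847399689361
blob183 lenslow [0.5709 0.2076 0.148 ] 0.14776222213905546 0.5892156468614995
tri [0.5674 0.2137 0.1593] 0.15421774815196174 0.5863642990288751
[155 154 153 154 154 152 151 135  91  50  37  37  38  37] [155 154 153 152 152 152 151 139 106  61  38  37  37  37]
[ 95  79  56  40  38  41  47  50  49  44  44  54  87 131 154 159 154 149] [ 95  75  51  39  39  42  42  51  83 124 147 153 156 157 157 157 158 159] [ 94  73  48  39  41  42  41  47  79 126 152 159 159 160 160 159 159 160]
0 [np.float64(0.19659169489457634), np.float64(0.31571718628954604)] 0.536450183752301
0.012 [np.float64(0.19461516233421094), np.float64(0.3127567142759543)] 0.5347770884500875
side front rows [[150, 144, 131], [162, 156, 141], [158, 152, 139], [157, 150, 136], [158, 151, 137], [158, 152, 138], [150, 145, 133], [89, 85, 78], [36, 34, 32], [17, 15, 13], [12, 13, 13], [5, 6, 8], [0, 3, 1], [7, 4, 6], [3, 4, 6], [9, 10, 12]]
[np.float64(0.20985143487275737), np.float64(0.20844511455876197)]
```

Camera yaw is 5.9°, confirmed by both base edges (5.8 and 6.0). The lens front appears 2–3 mm ahead of the ring, so I make a small final correction and let it settle.

```bash
python3 -m creep '[0.5,-1,0,0,0,-0.5,10, 1,-2.5,0,0,0,-1,10, 1,-2.5,0,0,0,-1,10, 1,-2.5,0,0,0,-1,10, 1,-2.5,0,0,0,-1,10, 1,-2.5,0,0,0,-1,10, 1,-2.5,0,0,0,-1,10, 1,-2.5,0,0,0,-1,10]'; python3 -m creep '[0,0,0,0,0,0,10,0,0,0,0,0,0,10,0,0,0,0,0,0,10,0,0,0,0,0,0,10]'; python3 - <<'E'
from h import *
s=bot.read_camera("side");st=bot.get_state();p=st["tcp_pos"]
print(p,np.round(st["joint_vel"],2),st["grasp_force"],proj("side",[p+[0,0,.0271]]))
g=s.mean(2);print(g[170:182,281].astype(int),g[178,268:294].astype(int))
E
```

```text
t: 18.65
tcp_pos: [0.58, 0.0907, 0.1327]
ee_rot: [[-0.091, 0.996, 0.0], [0.996, 0.091, 0.0], [0.0, 0.0, -1.0]]
ft_force: [-0.3, -0.4, -0.8]
finger_gap: 0.0238
grasp_force: 59.6
t: 19.15
tcp_pos: [0.58, 0.0907, 0.1327]
ee_rot: [[-0.091, 0.996, -0.0], [0.996, 0.091, 0.0], [0.0, -0.0, -1.0]]
ft_force: [0.6, 0.4, -0.5]
finger_gap: 0.0237
grasp_force: 59.6
[0.57999962 0.09066041 0.13267181] [-0.01 -0.09 -0.04 -0.01 -0.16  0.08] 59.61571699113858 [[281.02169039 174.80948048]]
[220 174 125 115 119  95  44   9   9  12  12  10] [154 154 147 121  69  30  54  80  80  64  16   7   8   9   9   5  15  57
 103 108  65  38  96 146 147 143]
```

```bash
python3 -c "
from station import bot
print(bot.sign_off())"
```

```text
the job is handed in; nothing more can be done
None
```

I handed the job in at about 19 s: the bare mouthpiece is fully home in well 3, and the reed mouthpiece is held still and upright at the focus point. By my measurements its facing is good to about 2–3° and its distance from the lens to about 3 mm; I could not see the reed face directly in the final pose.

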